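# Grease the bottle shuttle slide

## Robot

A 6-joint arm with a two-finger parallel gripper is mounted at the origin on the work surface. World frame = base frame: x ahead of the robot, y to its left, z up, the work surface at z = 0. Lengths are in m, angles in rad, forces in N, time in s.
With the tool pointing down it reaches from about 0.425 to 0.925 m from the base axis. Payload 12.5 kg.
Tool frame: the origin (TCP) lies at the very end of the fingers, on their centre line; the grasp point (between the pads) lies 19 mm behind it; z points along the fingers, y is the line along which they close (so a half turn about z gives the same grasp; the last joint's range is limited). The gripper opens to 85 mm and grips with 20 to 120 N. Pads are 22 mm wide; open, the fingers measure 114 mm over their backs; the gripper's body (76 mm by 85 mm) begins 54 mm behind the grasp point. The pads swing forward as they close: fully open they stand 13 mm farther back than shut.
Start: joints at [-1.237, 0.491, 1.559, -0, 1.092, -0.106], TCP at [0.266, -0.566, 0.231] pointing down, gripper open.
Joint ranges: [-3.1, 3.1], [-0.84, 2.19], [0.05, 2.79], [-1.13, 4.28], [0.06, 2.93], [-2.69, 2.69]. Speed limits (rad/s): [2.22, 2.22, 2.79, 3.14, 3.14, 3.14].

## Interface

Orientations are given as a unit quaternion [w, x, y, z].
In Python, from rig import telemetry, eyes, arm gives the robot as it stands.
- The arm moves only by the shell command python3 -m crank 'ROWS'. ROWS is a JSON object of lists of equal length, an entry for each row: "offset": the shift along the tool's x, y, z in mm, a list of three; "twist": the turn about the tool's z in degrees; "claw": the opening, from 0 (shut) to 1 (fully open). A call has 1 to 5 rows; each row shifts and turns the commanded pose from where the row before left it, along the tool's axes as they then stand; what a row does not reach is not made up. A row lasts 1/10 s, in which the tool goes at most 50 mm and 8.59 degrees, less where a joint would pass 70% of its speed; a pose out of reach is approached as far as the arm can. A call is refused whole if a number of a shift passes 50 or a number of a turn 8.59, either way. A call with a gripper value outside its range is refused whole. The fingers move at their own pace and stop on an object; the grip force is fixed at half the most. Time passes only in rows, so rows that do not move let the fingers close. It gives the time, the measured TCP pose, the force, the opening and the grip force at its end, in the units of the state.
- telemetry.observe(): the state, without advancing time (a new reading comes with each control period).
- eyes.read_camera(name): name is "scene" or "top" or "wrist"; returns a dict with "frame" (480x640x3 uint8, red, green, blue), "vfov" (degrees; the focal length in pixels is half the picture's height over the tangent of half this angle, whatever the lens; pixels are square), "cx", "cy" (the principal point, pixels), "rvec" (rotation vector, rad) and "tvec" (3), from world to camera coordinates, as OpenCV has them. Camera axes: x right, y down, z forward; pixel columns grow to the right and rows downward; lengths in m; the calibration is good to about 2 mm. A picture is of the moment at which its call begins. There is no depth.
- arm.hand_in(): hands the job in; it is judged then, once.
The state is a dict: "clock": time; "joint_pos": joint angles; "dq": joint speeds; "effort": joint torques, N m; "position": TCP position; "eef_rot": TCP orientation; "ft_force": force on the tool from outside, world axes, zero at the start; "ft_torque": the same for the moment, N m; "gripper_width": finger opening in m; "grasp_force": force on a finger pad.
Only numpy, scipy, OpenCV 4.12 (cv2) and the standard library are available. Lean on these libraries where they do the work, as an engineer would, in place of code of your own. Each camera call takes 0.05 s, during which the arm holds its last target. There are 200 camera calls.

## Task

Grease the bottle shuttle: press the lubricator's spring plunger down in full strokes with the fingertips, letting it spring back up each time, until the indicator pin on the distributor block stands fully out. Only then push the carriage along its slideway to the stop at the indicator-pin end, to spread the grease, and leave it there with the plunger up. Do not touch the pin itself, and leave the bottles, caps, cartons, wrench and tape where they are.

Things in the scene. Friction and masses are not known exactly. Their poses are not given: they have to be found in the camera images.
- shuttle: the fixed unit: aluminium base plate 250 (x) x 350 (y) x 12 mm on the bench, origin at the centre of its underside, z up; it carries all that follows. Along its far side (local x = +60 mm) a low slideway runs along local y; its end plates stand with inner sides at local y = +-135 mm, tops 56 mm above the bench, each with a small rubber bumper
- cartridge_top (a point): centre of the black screw cap on the white grease cartridge, 52 mm across, 100 mm above the bench, fixed on the aluminium pump block (56 x 140 mm, top at 54 mm, local x -60 mm, y 20 to 160 mm) 80 mm from the plunger's axis: it is not the plunger, leave it
- distributor_top (a point): centre of the top of the sectional aluminium distributor block, 34 (x) x 90 (y) mm, 54 mm above the bench, at local x = -60 mm, y = -94 mm, joined to pump block and slideway by thin copper pipes; fixed
- plunger_top (a point): centre of the top of the plunger's black mushroom palm button (46 mm across, 21 mm thick), which stands over a visible coil spring at the outer (+y) end of the pump block, 127 mm above the bench when up; it moves with the plunger. Press it straight down
- plunger (a joint): stroke of the plunger, m: 0 up, 0.028 at the bottom stop. Its spring pushes back with about 5 N at the top and 13 N at the bottom and returns it by itself. Only a nearly full stroke (22 mm or more), begun within 4 mm of the top, moves the pin its whole step
- pin_top (a point): centre of the top of the indicator pin, a steel pin 12 mm across with a 15 mm head, that rises from a brass sleeve (top 68 mm above the bench) on the outer (-y) end of the distributor block; 72.5 mm above the bench fully in, 98.5 mm fully out
- pin (a joint): how far the pin is out, m: 0 in, 0.026 fully out. It starts 0 to 9 mm out, each full stroke of the plunger lifts it by 4 to 8 mm and it stays there; 3 to 6 strokes are needed. Once fully out, further strokes leave it there
- stem: the body of the indicator pin (same pin; origin inside the block): it must not be touched by the robot
- carriage (a joint): position of the carriage along the slideway, m: 0 at the pump-end stop, 0.160 at the stop at the indicator-pin end (it moves along the unit's local -y). Starts at 0 to 0.03. It slides with about 4 N of friction and stays where it is left
- carriage_face (a point): centre of the carriage's side that faces the pump end (local +y), 73 mm above the bench: push here towards local -y. The carriage is a dark steel saddle 96 (x) x 80 (y) mm from 43 to 65 mm above the bench with a white bottle nest 72 (x) x 80 (y) mm on it up to 91 mm; both have this flat side in one plane
- cap_a: small black dropper cap, 28 mm across, 40 mm tall, standing on the base plate between pump block and distributor; origin at the centre of its underside; to be left alone
- cap_b: the same black cap, standing on the bench on the robot's side of the base plate; origin at the centre of its underside; to be left alone
- bottle_a: small amber bottle with paper label and black top, 29 mm across, 78 mm tall, standing on the base plate between the pump block and the slideway; origin at the centre of its underside; to be left alone
- bottle_b: the same amber bottle, standing on the bench on the robot's side of the base plate; origin at the centre of its underside; to be left alone
- carton_a: upright kraft carton 36 x 36 x 92 mm on the bench past the distributor end of the base plate; origin at the centre of its underside; to be left alone
- carton_b: the same kraft carton on the bench past the pump end of the base plate; origin at the centre of its underside; to be left alone
- wrench: steel wrench, 150 mm long, lying on the bench on the robot's side of the base plate; origin at the centre of its underside; to be left alone
- tape: tape roll in a hand dispenser, about 130 x 80 x 32 mm, on the bench beyond the slideway; origin at the centre of its underside; to be left alone

How it is judged:
By the outcome, as a careful person would: the job done as asked, in the order asked, and still so for the second after the job is handed in, with the robot touching nothing.
It also fails if it takes over 54 s, if anything falls off the work surface, if the arm or the gripper's body presses on something with over 40 N, if the wrist force passes 120 N, or if a joint passes its speed limit or range.

## Working session

There is one attempt and no reset: what is moved stays moved. The work goes in short steps, Python scripts to look and compute and a shell command to move; the robot and the scene stay as the last step left them, time stands still between calls to the robot, and variables do not carry over. Pictures are saved under pics/ and viewed, at most 10 in all, crops included, and the job is handed in when it is done.

```bash
mkdir -p pics; ls; python3 - <<'E'
from rig import telemetry, eyes
import cv2,pickle
for n in ("scene","top"):
    c=eyes.read_camera(n); pickle.dump(c,open(f"pics/{n}.pkl","wb"))
    cv2.imwrite(f"pics/{n}0.png",c["frame"][:,:,::-1]); print(n,c["vfov"],c["cx"],c["cy"],c["rvec"],c["tvec"])
print(telemetry.observe())
E
```

```text
pics
scene 56.29444625547204 313.29146636542407 244.4806823907772 [ 1.85008795  1.51816336 -0.71996542] [-0.14513056 -0.26267367  1.22130342]
top 48.86968758950183 318.63297473943237 233.83612169693873 [ 2.16425697 -2.10487176  0.17253245] [0.01941049 0.57105785 0.86246512]
{'clock': 0.1, 'joint_pos': array([-1.23656941e+00,  4.91434366e-01,  1.55941530e+00, -9.14497115e-06,
        1.09171043e+00, -1.05580404e-01]), 'dq': array([-0.00054102, -0.00213251,  0.00027468, -0.00110915,  0.00105864,
        0.00148371]), 'effort': array([ 4.11178800e-03, -6.19445944e+01, -2.62024498e+01, -3.42466944e-05,
        2.92362682e-03,  9.73074123e-06]), 'position': array([ 0.26606163, -0.56530165,  0.23081728]), 'eef_rot': array([-4.80104060e-04,  9.75917895e-01,  2.18137636e-01, -5.92107713e-05]), 'ft_force': array([ 0.81747064,  0.42029114, -0.09112519]), 'ft_torque': array([ 0.04391468, -0.00911948,  0.02202904]), 'grasp_force': 0.0, 'gripper_width': 0.0851542991801139}
```

View pics/top0.png

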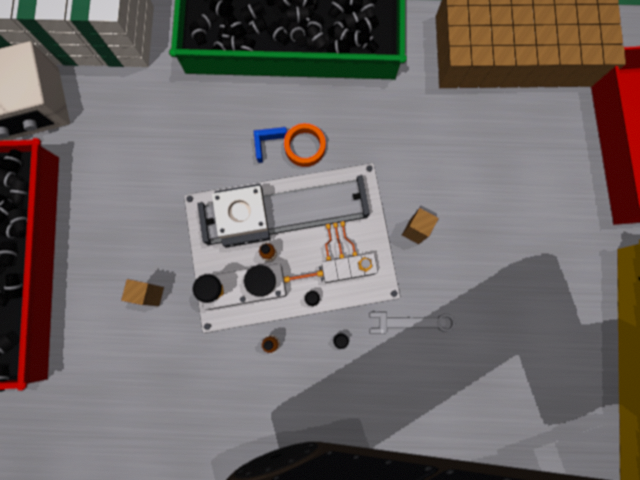

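View pics/scene0.png

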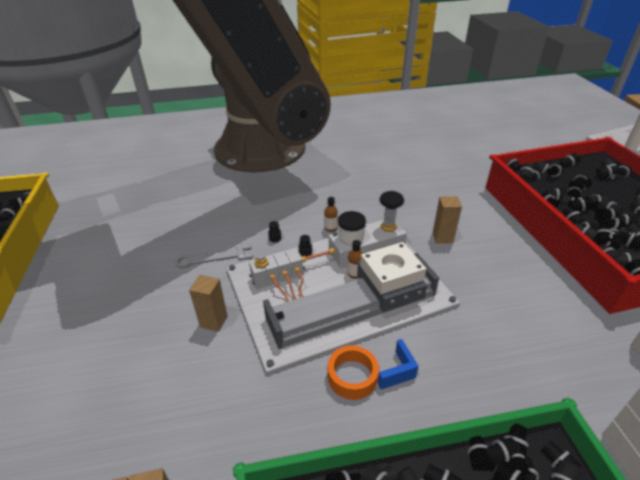

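The top view shows the plunger button at about (207,288), the cartridge cap at (260,280), the pin at (366,264) and the carriage at (241,212). The plate is turned about 10° in the picture. Next I'll enlarge both views.

```bash
python3 - <<'E'
import cv2
a=cv2.imread("pics/top0.png")[155:345,175:415]; cv2.imwrite("pics/top0c.png",cv2.resize(a,None,fx=3.2,fy=3.2,interpolation=cv2.INTER_CUBIC)[:600,:800])
a=cv2.imread("pics/scene0.png")[180:380,220:480]; cv2.imwrite("pics/scene0c.png",cv2.resize(a,None,fx=3,fy=3,interpolation=cv2.INTER_CUBIC))
E
```

```text
(no output)
```

View pics/top0c.png

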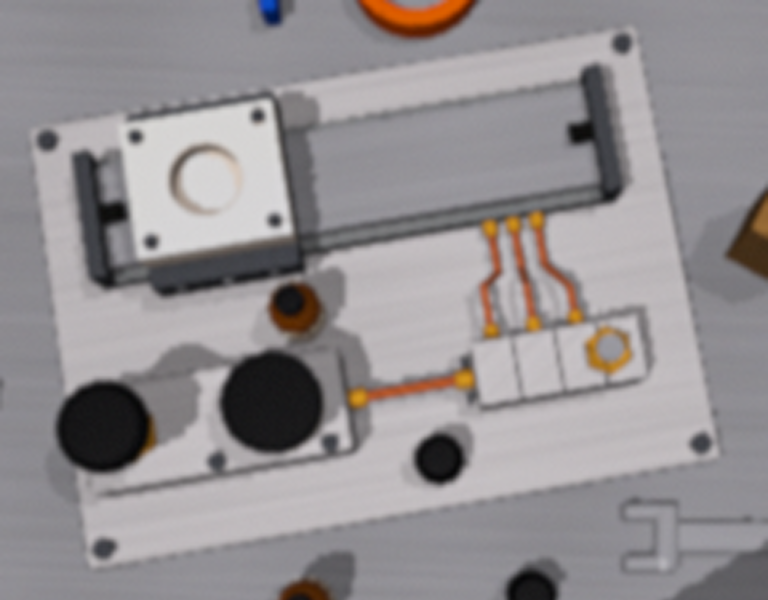

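View pics/scene0c.png

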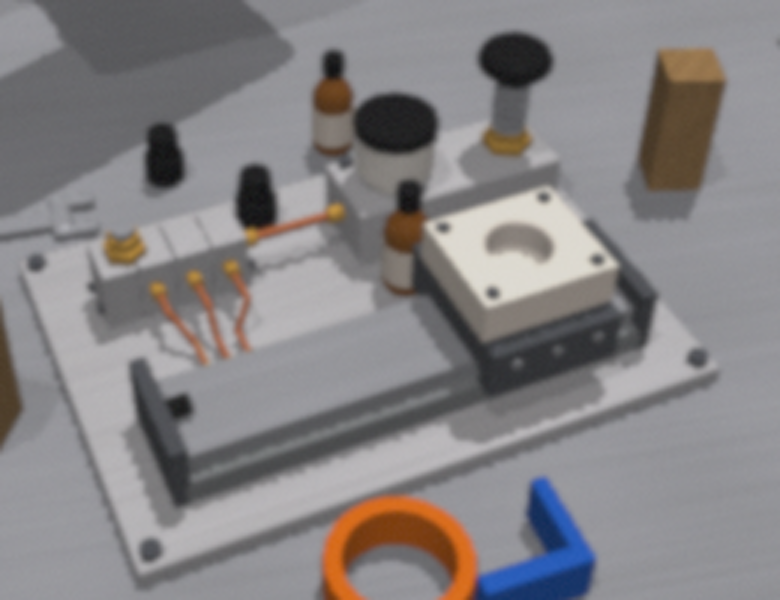

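The crops show the plate corners, plunger, cartridge, nest and pin clearly. In the top crop the plate corners are (32,132), (634,28), (718,458) and (92,567), with the button at (104,426). I'll fit the pose from these.

```bash
cat > h.py <<'E'
import cv2,pickle,numpy as np
from scipy.optimize import least_squares
from scipy.spatial.transform import Rotation as R
def proj(c,P):
    f=240/np.tan(np.radians(c["vfov"]/2)); K=np.array([[f,0,c["cx"]],[0,f,c["cy"]],[0,0,1]])
    return cv2.projectPoints(np.array(P,float).reshape(-1,3),np.array(c["rvec"]),np.array(c["tvec"]),K,None)[0][:,0]
def W(p,l):
    c,s=np.cos(p[2]),np.sin(p[2]); l=np.asarray(l,float)
    return np.c_[p[0]+c*l[:,0]-s*l[:,1],p[1]+s*l[:,0]+c*l[:,1],l[:,2]]
E
python3 - <<'E'
from h import *
T=pickle.load(open("pics/top.pkl","rb"));S=pickle.load(open("pics/scene.pkl","rb"))
def L(p): # yplunger p3, carriage p4, pin height p5, pin y p6
    q=.095-p[4]
    q=.135-.040-p[4] if 0 else p[4]
    top=[[.125,.175,.012],[.125,-.175,.012],[-.125,-.175,.012],[-.125,.175,.012],[-.06,p[3],.127],[-.06,p[3]-.08,.1],
     [.096,p[4],.091],[.096,p[4]-.08,.091],[.024,p[4]-.08,.091],[.024,p[4],.091],[-.06,p[6],p[5]]]
    sc=[top[i] for i in (0,1,2,4,5,10,6,7,8,9)]
    return top,sc
ut=np.array([(32,132),(634,28),(718,458),(92,567),(104,426),(272,401),(120,118),(275,95),(300,233),(138,263),(612,349)])/3.2+[175,155]
us=np.array([(717,370),(143,578),(22,268),(515,57),(396,120),(124,232),(618,270),(487,335),(424,228),(553,188)])/3+[220,180]
f=lambda p:np.r_[(proj(T,W(p,L(p)[0]))-ut).ravel(),(proj(S,W(p,L(p)[1]))-us).ravel()]
r=least_squares(f,[.6,0,.15,.14,.12,.08,-.12],loss="soft_l1");p=r.x
print(p.round(4)); print(f(p).reshape(-1,2).round(1).tolist())
print("plunger",W(p,[[-.06,p[3],.127]]),"face",W(p,[[.06,p[4],.073]]),"pin",W(p,[[-.06,p[6],p[5]]]))
pickle.dump(p,open("pose.pkl","wb"))
E
```

```text
[ 0.5552  0.086   0.1989  0.1338  0.1109  0.0684 -0.1197]
[[-1.5, -2.7], [0.2, -1.9], [0.6, -0.8], [-1.7, -0.3], [-0.8, -1.6], [-0.1, -1.2], [-0.4, 0.7], [-1.2, -0.1], [-2.3, -1.2], [0.0, -2.4], [-1.3, -1.3], [1.1, -0.8], [-2.8, -1.3], [-2.1, -3.3], [-0.4, -2.8], [-1.1, -1.2], [-0.9, 0.1], [-0.8, -1.3], [-1.2, -8.9], [-1.1, -1.6], [-2.3, -0.6]]
plunger [[0.46991645 0.20525392 0.127     ]] face [[0.59207211 0.20653171 0.073     ]] pin [[ 0.52000367 -0.04324978  0.06844475]]
```

```bash
python3 -m crank '{"offset":[[0,0,0],[0,0,0],[34,-34,0],[34,-34,0],[34,-34,0]],"twist":[6.9,6.9,0,0,0],"claw":[0,0,0,0,0]}'
python3 -m crank '{"offset":[[34,-34,0],[34,-34,0],[34,-34,0],[34,-34,0],[34,-34,0]],"twist":[0,0,0,0,0],"claw":[0,0,0,0,0]}'
cat > go.py <<'E'
import sys; from h import *; from rig import telemetry
p=pickle.load(open("pose.pkl","rb")); s=telemetry.observe(); q=s["eef_rot"]; M=R.from_quat([q[1],q[2],q[3],q[0]]).as_matrix()
def loc(w): c,t=np.cos(p[2]),np.sin(p[2]); d=np.array(w[:2])-p[:2]; return np.array([c*d[0]+t*d[1],-t*d[0]+c*d[1],w[2]])
print("t",s["clock"],"tcp",s["position"].round(4),"local",loc(s["position"]).round(4),"yawerr",np.degrees(np.arctan2(M[1,0],M[0,0])-p[2]).round(2),"tilt",M[:,2].round(3),"F",s["ft_force"].round(1),"w",s["gripper_width"])
if len(sys.argv)>3:
    t=W(p,[[float(v) for v in sys.argv[1:4]]])[0]; print("offset mm",(M.T@(t-s["position"])*1000).round(1))
E
python3 go.py -.06 .134 .17
```

```text
clock: 0.6
position: [0.3463, -0.4439, 0.2309]
eef_rot: [-0.0, 0.995, 0.099, -0.0]
ft_force: [0.9, -0.7, 0.1]
gripper_width: 0.0124
grasp_force: 0.0
clock: 1.1
position: [0.4797, -0.2433, 0.2312]
eef_rot: [-0.0, 0.995, 0.099, -0.0]
ft_force: [0.7, -1.4, -0.2]
gripper_width: -0.0
grasp_force: 0.0
t 1.1 tcp [ 0.4797 -0.2433  0.2312] local [-0.139  -0.3079  0.2312] yawerr -0.0 tilt [-0.  0. -1.] F [ 0.7 -1.4 -0.2] w -1.2560349536022503e-05
offset mm [  79.  -441.9   61.2]
```

```bash
python3 -m crank '{"offset":[[8,-45,0],[8,-45,0],[8,-45,0],[8,-45,0],[8,-45,0]],"twist":[0,0,0,0,0],"claw":[0,0,0,0,0]}'
python3 -m crank '{"offset":[[8,-45,0],[8,-45,0],[8,-45,0],[8,-45,0],[0,0,0]],"twist":[0,0,0,0,0],"claw":[0,0,0,0,0]}'
python3 go.py -.06 .134 .15
python3 - <<'E'
from rig import eyes
import cv2,pickle
for n in ("top","wrist"):
    c=eyes.read_camera(n); pickle.dump(c,open(f"pics/{n}1.pkl","wb"))
    cv2.imwrite(f"pics/{n}1.png",c["frame"][:,:,::-1])
E
```

```text
clock: 1.6
position: [0.4733, -0.0149, 0.2312]
eef_rot: [0.0, 0.995, 0.099, -0.0]
ft_force: [0.9, 0.1, -0.2]
gripper_width: -0.0001
grasp_force: 0.0
clock: 2.1
position: [0.4689, 0.1702, 0.2311]
eef_rot: [-0.0, 0.995, 0.102, -0.0]
ft_force: [-0.3, 0.4, -0.2]
gripper_width: 0.0004
grasp_force: 0.0
t 2.1 tcp [0.4689 0.1702 0.2311] local [-0.0679  0.0996  0.2311] yawerr 0.27 tilt [-0.     0.001 -1.   ] F [-0.3  0.4 -0.2] w 0.00038486282979915
offset mm [  8.1 -34.3  81.1]
```

View pics/wrist1.png

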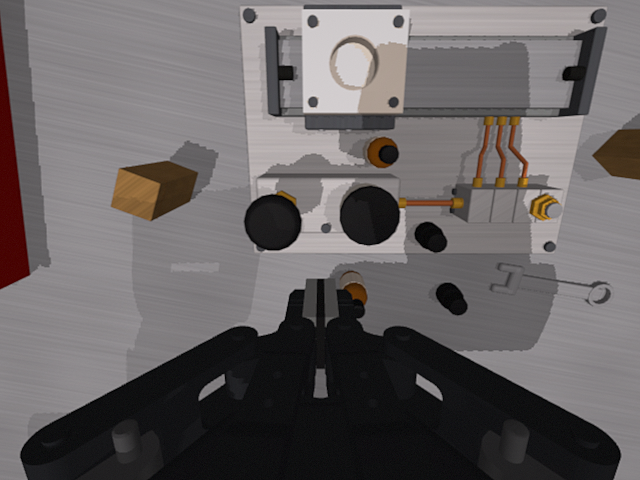

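The wrist view has the button at (272,222), the cartridge cap at (369,215) and the base screws at (250,15), (598,15) and (549,246). I'll check the fit against these.

```bash
python3 - <<'E'
from h import *
p=pickle.load(open("pose.pkl","rb"))
c=pickle.load(open("pics/wrist1.pkl","rb"))
pts=[[-.06,p[3],.127],[-.06,p[3]-.08,.1],[.125,.175,.012],[.125,-.175,.012]]
u=np.array([(272,222),(369,215),(241,6),(607,8)])
print(proj(c,W(p,pts)).round(1)-u)
f=lambda d:(proj(c,W(p,pts[:2])+[d[0],d[1],0])-u[:2]).ravel()
r=least_squares(f,[0,0]);print(r.x.round(4),r.fun.round(1))
E
python3 go.py -.06 .134 .15
```

```text
[[ 2.5  1.5]
 [ 4.4  0.7]
 [-1.4 -4.3]
 [ 4.9 -5.1]]
[0.0003 0.0028] [-1.1  0.4  1.2 -0.3]
t 2.2 tcp [0.4692 0.1669 0.231 ] local [-0.0683  0.0963  0.231 ] yawerr 0.15 tilt [-0.001 -0.    -1.   ] F [0.4 0.4 0.1] w 0.00021901870559651014
offset mm [  8.5 -37.7  81. ]
```

```bash
python3 -m crank '{"offset":[[8,-39,0],[0,0,45],[0,0,45],[0,0,0],[0,0,0]],"twist":[0,0,0,0,0],"claw":[0,0,0,0,0]}'
python3 go.py -.06 .1355 .137
python3 -m crank '{"offset":[[0,0,5],[0,0,5],[0,0,5],[0,0,5],[0,0,0]],"twist":[0,0,0,0,0],"claw":[0,0,0,0,0]}'
python3 go.py -.06 .1355 .1
```

```text
clock: 2.7
position: [0.4701, 0.2049, 0.1418]
eef_rot: [0.0, 0.995, 0.099, -0.001]
ft_force: [-0.4, -0.1, 0.7]
gripper_width: 0.0005
grasp_force: 0.0
t 2.7 tcp [0.4701 0.2049 0.1418] local [-0.0599  0.1334  0.1418] yawerr -0.08 tilt [-0.001 -0.001 -1.   ] F [-0.4 -0.1  0.7] w 0.00045642364020391713
offset mm [-0.1 -2.1  4.8]
clock: 3.2
position: [0.4701, 0.2059, 0.1214]
eef_rot: [0.0, 0.995, 0.099, 0.001]
ft_force: [2.0, -1.6, 5.3]
gripper_width: -0.0001
grasp_force: 2.7
t 3.2 tcp [0.4701 0.2059 0.1214] local [-0.0597  0.1344  0.1214] yawerr 0.01 tilt [ 0.001  0.    -1.   ] F [ 2.  -1.6  5.3] w -0.00013138314017069905
offset mm [-0.4 -1.1 21.4]
```

```bash
python3 -m crank '{"offset":[[0,0,5],[0,0,5],[0,0,5],[0,0,5],[0,0,0]],"twist":[0,0,0,0,0],"claw":[0,0,0,0,0]}'
python3 go.py -.06 .1355 .1
```

```text
clock: 3.7
position: [0.4702, 0.2059, 0.1016]
eef_rot: [0.0, 0.995, 0.099, 0.001]
ft_force: [-0.8, -1.7, 11.0]
gripper_width: 0.0001
grasp_force: 5.2
t 3.7 tcp [0.4702 0.2059 0.1016] local [-0.0596  0.1344  0.1016] yawerr 0.01 tilt [ 0.001  0.    -1.   ] F [-0.8 -1.7 11. ] w 0.00012645087854132103
offset mm [-0.4 -1.1  1.6]
```

```bash
python3 -m crank '{"offset":[[0,0,2],[0,0,0]],"twist":[0,0],"claw":[0,0]}'
python3 - <<'E'
from rig import eyes
import cv2
a=eyes.read_camera("scene")["frame"][:,:,::-1]; cv2.imwrite("pics/scene2.png",a)
E
python3 -m crank '{"offset":[[0,0,-15],[0,0,-17],[0,0,0],[0,0,0],[0,0,0]],"twist":[0,0,0,0,0],"claw":[0,0,0,0,0]}'
python3 - <<'E'
from rig import eyes
import cv2, numpy as np
b=eyes.read_camera("scene")["frame"][:,:,::-1]; cv2.imwrite("pics/scene3.png",b)
ims=[cv2.imread(f) for f in("pics/scene0.png","pics/scene2.png","pics/scene3.png")]
z=lambda a,y0,y1,x0,x1,s:cv2.resize(a[y0:y1,x0:x1],None,fx=s,fy=s,interpolation=cv2.INTER_CUBIC)
r1=np.hstack([z(i,235,285,240,305,4) for i in ims]); r2=np.hstack([z(i,170,250,340,405,4) for i in ims])
cv2.imwrite("pics/cmp1.png",np.vstack([r1,r2])); print(r1.shape,r2.shape)
E
```

```text
clock: 3.9
position: [0.4701, 0.2059, 0.1]
eef_rot: [0.0, 0.995, 0.099, 0.001]
ft_force: [-0.2, -2.0, 11.1]
gripper_width: -0.0002
grasp_force: 5.5
clock: 4.45
position: [0.4693, 0.2058, 0.1306]
eef_rot: [0.0, 0.995, 0.099, -0.001]
ft_force: [0.2, 1.0, -0.5]
gripper_width: -0.0002
grasp_force: 0.0
(200, 780, 3) (320, 780, 3)
```

View pics/cmp1.png

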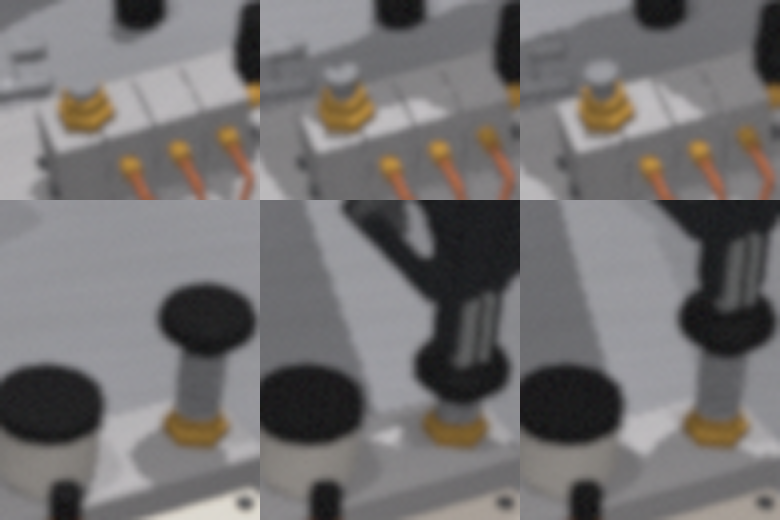

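The pin rose with the first stroke (its head moved up about 5 px in the scene view), and the plunger came back up. I'll repeat the stroke.

```bash
for i in 1; do
python3 -m crank '{"offset":[[0,0,10],[0,0,10],[0,0,11],[0,0,0],[0,0,0]],"twist":[0,0,0,0,0],"claw":[0,0,0,0,0]}'
python3 -m crank '{"offset":[[0,0,-15],[0,0,-16],[0,0,0],[0,0,0],[0,0,0]],"twist":[0,0,0,0,0],"claw":[0,0,0,0,0]}'; done
python3 -m crank '{"offset":[[0,0,10],[0,0,10],[0,0,11],[0,0,0],[0,0,0]],"twist":[0,0,0,0,0],"claw":[0,0,0,0,0]}'
python3 -m crank '{"offset":[[0,0,-15],[0,0,-16],[0,0,0],[0,0,0],[0,0,0]],"twist":[0,0,0,0,0],"claw":[0,0,0,0,0]}'
python3 - <<'E'
from rig import eyes
import cv2
cv2.imwrite("pics/scene4.png",eyes.read_camera("scene")["frame"][:,:,::-1])
E
python3 -m crank '{"offset":[[0,0,10],[0,0,10],[0,0,11],[0,0,0],[0,0,0]],"twist":[0,0,0,0,0],"claw":[0,0,0,0,0]}'
python3 -m crank '{"offset":[[0,0,-15],[0,0,-16],[0,0,0],[0,0,0],[0,0,0]],"twist":[0,0,0,0,0],"claw":[0,0,0,0,0]}'
python3 - <<'E'
from rig import eyes
import cv2
c=eyes.read_camera("scene");cv2.imwrite("pics/scene5.png",c["frame"][:,:,::-1])
from h import *
p=pickle.load(open("pose.pkl","rb")); print(proj(c,W(p,[[-.06,p[6],z] for z in(.068,.0725,.0985)])))
z=lambda a:cv2.resize(a[220:285,240:305],None,fx=4,fy=4,interpolation=cv2.INTER_CUBIC)
cv2.imwrite("pics/cmp2.png",np.hstack([z(cv2.imread(f"pics/scene{i}.png")) for i in(3,4,5)]))
E
```

```text
clock: 5.0
position: [0.4699, 0.206, 0.0999]
eef_rot: [-0.0, 0.995, 0.099, 0.0]
ft_force: [-0.7, -0.6, 12.3]
gripper_width: -0.0002
grasp_force: 5.4
clock: 5.5
position: [0.4692, 0.2058, 0.1302]
eef_rot: [0.0, 0.995, 0.099, -0.001]
ft_force: [0.6, -0.1, -0.8]
gripper_width: 0.0002
grasp_force: 0.0
clock: 6.0
position: [0.4698, 0.2059, 0.0998]
eef_rot: [0.0, 0.995, 0.099, 0.0]
ft_force: [-1.1, -0.1, 10.3]
gripper_width: -0.0
grasp_force: 5.4
clock: 6.5
position: [0.4692, 0.2057, 0.1301]
eef_rot: [0.0, 0.995, 0.099, -0.001]
ft_force: [-0.4, -0.1, 0.2]
gripper_width: -0.0001
grasp_force: 0.0
clock: 7.05
position: [0.4699, 0.206, 0.0999]
eef_rot: [-0.0, 0.995, 0.099, 0.0]
ft_force: [-1.7, 0.1, 10.6]
gripper_width: -0.0002
grasp_force: 5.4
clock: 7.55
position: [0.4692, 0.2057, 0.1302]
eef_rot: [0.0, 0.995, 0.099, -0.001]
ft_force: [-0.2, 0.4, 0.1]
gripper_width: -0.0
grasp_force: 0.0
[[260.43486389 257.63514996]
 [260.18421927 255.72028726]
 [258.69833536 244.36850268]]
```

View pics/cmp2.png

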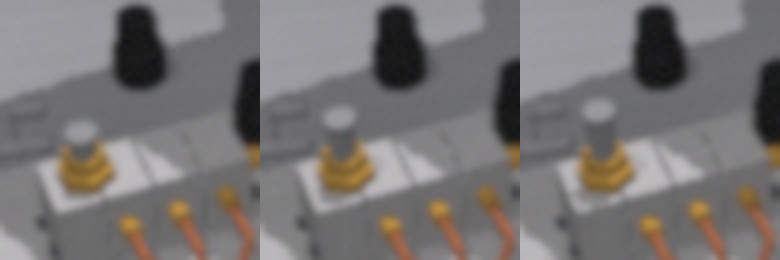

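The pin is higher with each stroke: head centre at rows 252.7, 249.2 and 247.0, against about 244.5–245.5 expected when fully out. I'll do more strokes until it stops rising.

```bash
snap(){ python3 -c "
from rig import eyes
import cv2
cv2.imwrite('pics/scene$1.png',eyes.read_camera('scene')['frame'][:,:,::-1])"; }
python3 -m crank '{"offset":[[0,0,10],[0,0,10],[0,0,11],[0,0,0],[0,0,0]],"twist":[0,0,0,0,0],"claw":[0,0,0,0,0]}'|sed -n 2,4p
python3 -m crank '{"offset":[[0,0,-15],[0,0,-16],[0,0,0],[0,0,0],[0,0,0]],"twist":[0,0,0,0,0],"claw":[0,0,0,0,0]}'|sed -n 2,4p
snap 6
python3 -m crank '{"offset":[[0,0,10],[0,0,10],[0,0,11],[0,0,0],[0,0,0]],"twist":[0,0,0,0,0],"claw":[0,0,0,0,0]}'|sed -n 2,4p
python3 -m crank '{"offset":[[0,0,-15],[0,0,-16],[0,0,0],[0,0,0],[0,0,0]],"twist":[0,0,0,0,0],"claw":[0,0,0,0,0]}'|sed -n 2,4p
snap 7
python3 -m crank '{"offset":[[0,0,10],[0,0,10],[0,0,11],[0,0,0],[0,0,0]],"twist":[0,0,0,0,0],"claw":[0,0,0,0,0]}'|sed -n 2,4p
python3 -m crank '{"offset":[[0,0,-15],[0,0,-16],[0,0,0],[0,0,0],[0,0,0]],"twist":[0,0,0,0,0],"claw":[0,0,0,0,0]}'|sed -n 2,4p
snap 8
python3 - <<'E'
from h import *
z=lambda a:cv2.resize(a[220:285,240:305],None,fx=4,fy=4,interpolation=cv2.INTER_CUBIC)
ims=[cv2.imread(f"pics/scene{i}.png") for i in(5,6,7,8)]
for a,b in zip(ims,ims[1:]): print(np.abs(a[235:262,252:268].astype(int)-b[235:262,252:268]).mean())
cv2.imwrite("pics/cmp3.png",np.hstack([z(i) for i in ims[1:]]))
E
```

```text
position: [0.4699, 0.206, 0.0999]
eef_rot: [-0.0, 0.995, 0.099, 0.0]
ft_force: [-1.4, 0.6, 9.3]
position: [0.4693, 0.2058, 0.1302]
eef_rot: [0.0, 0.995, 0.099, -0.001]
ft_force: [-0.3, -1.2, 0.2]
position: [0.4699, 0.206, 0.0999]
eef_rot: [-0.0, 0.995, 0.099, 0.0]
ft_force: [-0.0, 0.3, 10.5]
position: [0.4692, 0.2058, 0.1302]
eef_rot: [0.0, 0.995, 0.099, -0.001]
ft_force: [-0.0, 0.4, -0.2]
position: [0.4699, 0.206, 0.0999]
eef_rot: [-0.0, 0.995, 0.099, 0.0]
ft_force: [-1.6, 0.4, 11.1]
position: [0.4692, 0.2058, 0.1302]
eef_rot: [0.0, 0.995, 0.099, -0.001]
ft_force: [0.9, -0.1, 0.0]
5.497685185185185
0.9591049382716049
0.871141975308642
```

View pics/cmp3.png

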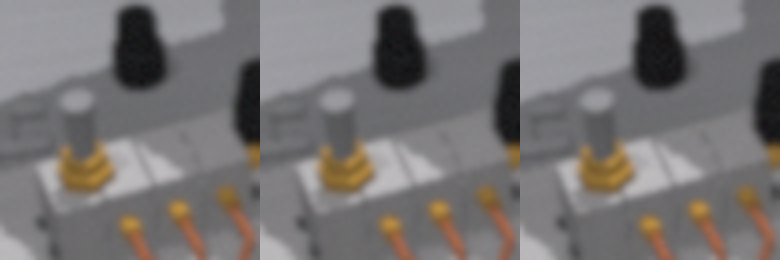

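The picture no longer changes from the fifth stroke to the seventh, so the pin is fully out (head at row 245) and the plunger is up. Next is the carriage. I'll lift, cross over and come down on the pump side of its face.

```bash
python3 -m crank '{"offset":[[0,0,-35],[0,0,-35],[40,-5,0],[40,-2,0],[40,0,0]],"twist":[0,0,0,0,0],"claw":[0,0,0,0,0]}'|sed -n 2,4p
python3 -m crank '{"offset":[[0,0,0],[0,0,0]],"twist":[0,0],"claw":[0,0]}'|sed -n 2,4p
python3 go.py .06 .142 .073
python3 - <<'E'
from rig import eyes
from h import *
c=eyes.read_camera("wrist"); cv2.imwrite("pics/wrist2.png",c["frame"][:,:,::-1]); p=pickle.load(open("pose.pkl","rb"))
print(proj(c,W(p,[[.024,p[4],.091],[.096,p[4],.091],[.08,.135,.056],[.06,.142,.073]])).round())
E
```

```text
position: [0.5871, 0.237, 0.2009]
eef_rot: [0.0, 0.995, 0.099, -0.0]
ft_force: [0.8, 0.1, -0.9]
position: [0.5858, 0.2363, 0.1997]
eef_rot: [0.0, 0.995, 0.099, -0.001]
ft_force: [-0.4, -0.2, -0.2]
t 11.45 tcp [0.5858 0.2363 0.1997] local [0.0597 0.1414 0.1997] yawerr -0.01 tilt [-0.002 -0.001 -1.   ] F [-0.4 -0.2 -0.2] w -5.19658263204514e-05
offset mm [  0.6  -0.7 126.7]
[[359. 274.]
 [362. 186.]
 [329. 198.]
 [321. 226.]]
```

View pics/wrist2.png

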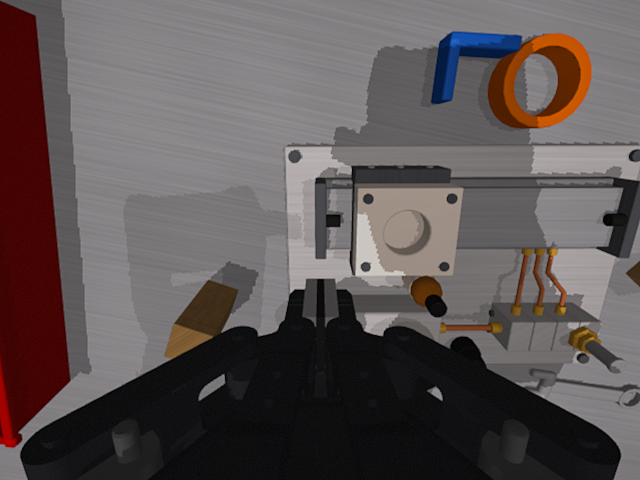

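The nest's pump-side edge is at column 356, against 360 predicted, so the face is near local y = 0.114. The tool has about 12 mm clearance, so I'll go down.

```bash
python3 -m crank '{"offset":[[0,0,42],[0,0,42],[0,0,43],[0,0,0],[0,0,0]],"twist":[0,0,0,0,0],"claw":[0,0,0,0,0]}'|sed -n 2,4p
python3 -m crank '{"offset":[[0,4,0],[0,4,0],[0,4,0],[0,4,0],[0,4,0]],"twist":[0,0,0,0,0],"claw":[0,0,0,0,0]}'|sed -n 2,4p
python3 go.py .06 -.0255 .073
```

```text
position: [0.5856, 0.2365, 0.075]
eef_rot: [0.0, 0.995, 0.099, -0.0]
ft_force: [1.0, 1.1, 1.6]
position: [0.5902, 0.2168, 0.075]
eef_rot: [-0.0, 0.995, 0.099, 0.001]
ft_force: [0.0, 3.0, 3.2]
t 12.5 tcp [0.5902 0.2168 0.075 ] local [0.0602 0.1214 0.075 ] yawerr -0.01 tilt [ 0.001  0.001 -1.   ] F [0.  3.  3.2] w 4.694864403814634e-05
offset mm [ -0.2 146.9   1.9]
```

```bash
for k in 1; do python3 -m crank '{"offset":[[0,6,0],[0,12,0],[0,12,0],[0,12,0],[0,12,0]],"twist":[0,0,0,0,0],"claw":[0,0,0,0,0]}'|sed -n 2,4p
python3 -m crank '{"offset":[[0,12,0],[0,12,0],[0,12,0],[0,12,0],[0,10,0]],"twist":[0,0,0,0,0],"claw":[0,0,0,0,0]}'|sed -n 2,4p; done
python3 -m crank '{"offset":[[0,7,0],[0,6,0],[0,5,0],[0,3,0],[0,0,0]],"twist":[0,0,0,0,0],"claw":[0,0,0,0,0]}'|sed -n 2,4p
python3 go.py .06 -.0255 .073
```

```text
position: [0.6009, 0.163, 0.0744]
eef_rot: [-0.0, 0.995, 0.099, 0.0]
ft_force: [0.7, 4.9, 2.7]
position: [0.6122, 0.1059, 0.0742]
eef_rot: [0.0, 0.995, 0.099, 0.0]
ft_force: [0.7, 4.7, 1.8]
position: [0.6159, 0.086, 0.0741]
eef_rot: [0.0, 0.995, 0.099, -0.0]
ft_force: [0.0, 0.0, -0.2]
t 14.0 tcp [0.6159 0.086  0.0741] local [ 0.0595 -0.0119  0.0741] yawerr 0.0 tilt [-0.001 -0.001 -1.   ] F [ 0.   0.  -0.2] w 0.00014920574595245033
offset mm [ 0.5 13.6  1.1]
```

Still sliding at about 5 N with the stop not far ahead. I'll continue slowly and watch the force.

```bash
for k in 1; do python3 -m crank '{"offset":[[0,2,0],[0,2,0],[0,2,0],[0,2,0]],"twist":[0,0,0,0],"claw":[0,0,0,0]}'|sed -n 2,4p; done
python3 -m crank '{"offset":[[0,2,0],[0,2,0]],"twist":[0,0],"claw":[0,0]}'|sed -n 2,4p
python3 go.py .06 -.0255 .073
```

```text
position: [0.6174, 0.0787, 0.0741]
eef_rot: [-0.0, 0.995, 0.099, -0.0]
ft_force: [-2.3, 3.8, -0.8]
position: [0.6182, 0.0746, 0.0741]
eef_rot: [-0.0, 0.995, 0.099, -0.0]
ft_force: [-2.8, 3.1, -0.9]
t 14.6 tcp [0.6182 0.0746 0.0741] local [ 0.0595 -0.0236  0.0741] yawerr 0.0 tilt [-0.001 -0.    -1.   ] F [-2.8  3.1 -0.9] w 3.0121977738081733e-05
offset mm [0.5 1.9 1.1]
```

```bash
python3 -m crank '{"offset":[[0,2,0],[0,2,0]],"twist":[0,0],"claw":[0,0]}'|sed -n 2,4p
python3 -m crank '{"offset":[[0,1.5,0],[0,1.5,0]],"twist":[0,0],"claw":[0,0]}'|sed -n 2,4p
python3 go.py .06 -.0255 .073
```

```text
position: [0.6186, 0.0725, 0.0741]
eef_rot: [-0.001, 0.995, 0.099, -0.001]
ft_force: [-6.5, 27.8, -0.1]
position: [0.6186, 0.0721, 0.0741]
eef_rot: [-0.003, 0.995, 0.099, -0.001]
ft_force: [-7.6, 43.4, 2.1]
t 15.0 tcp [0.6186 0.0721 0.0741] local [ 0.0595 -0.0261  0.0741] yawerr -0.04 tilt [-0.002  0.005 -1.   ] F [-7.6 43.4  2.1] w -0.0002317638520631636
offset mm [ 0.5 -0.6  1.1]
```

The force rises to 43 N with no further motion, so the carriage is on the stop. I'll back off, lift clear and check.

```bash
python3 -m crank '{"offset":[[0,-6,0],[0,-12,0],[0,-12,0],[0,0,-30],[0,0,-40]],"twist":[0,0,0,0,0],"claw":[0,0,0,0,0]}'|sed -n 2,4p
python3 -m crank '{"offset":[[0,0,-45],[0,0,-45],[0,0,-20],[0,0,0],[0,0,0]],"twist":[0,0,0,0,0],"claw":[0,0,0,0,0]}'|sed -n 2,4p
python3 - <<'E'
from rig import eyes
from h import *
a=eyes.read_camera("scene")["frame"][:,:,::-1]
cv2.imwrite("pics/scene9.png",cv2.resize(a[150:400,170:490],None,fx=2.4,fy=2.4,interpolation=cv2.INTER_CUBIC))
E
```

```text
position: [0.6132, 0.0978, 0.1435]
eef_rot: [0.0, 0.995, 0.1, -0.002]
ft_force: [1.6, 0.9, 0.3]
position: [0.6138, 0.0974, 0.254]
eef_rot: [0.0, 0.995, 0.099, 0.0]
ft_force: [0.1, -0.1, -0.1]
```

View pics/scene9.png

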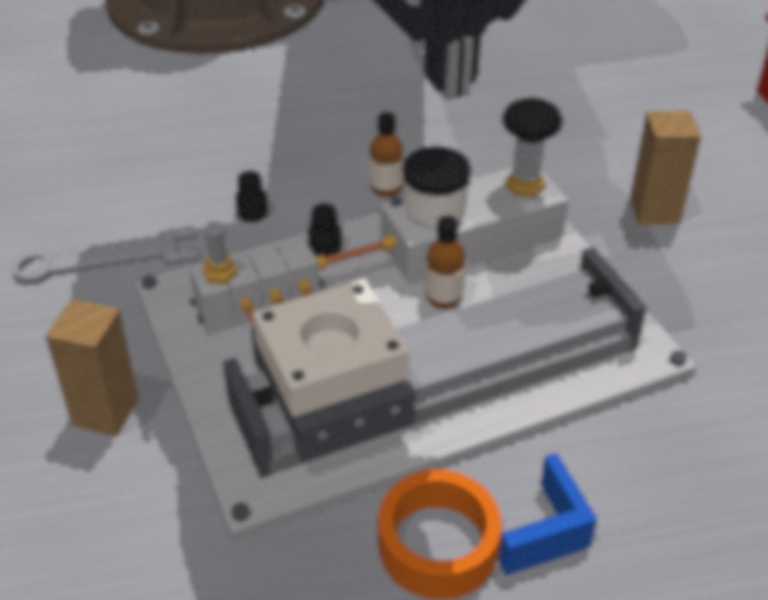

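The carriage sits against the bumper at the pin end. The pin is fully out at (217,235), the plunger is up at (532,118), and everything else is undisturbed. The gripper is clear.

```bash
python3 -c "
from rig import arm
print(arm.hand_in())"
```

```text
the job is handed in; nothing more can be done
None
```

The job is handed in: seven full plunger strokes brought the indicator pin fully out, then I pushed the carriage to the stop at the pin end, leaving the plunger up, the pin untouched and the bottles, caps, cartons, wrench and tape where they were.

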